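# Tighten the compression nut on the drinks counter's water manifold

## Task

Close off the spare outlet of the water manifold: turn the large square compression nut clockwise with the gripper's fingers until you feel it come up finger-tight, and go no further with the fingers. Then put the larger of the two open-ended wrenches on the nut and tighten it a sixth of a turn (60 degrees) beyond finger-tight with the wrench, without forcing or levering hard. Lift the wrench off, lay it back flat on the bare table and leave everything else where it is.

Things in the scene. Friction and masses are not known exactly. Their poses are not given: they have to be found in the camera images.
- nut: Brass square nut, vertical axis, on a steel manifold block; 34 mm across flats, 48 over corners, 24 high. Origin on the axis at its underside, z up; x points to the middle of a flat (flats every 90 degrees). Clockwise from above tightens. It starts 60 to 110 degrees short of tight and turns easily (0.06 N m), stiffens to 0.25 N m over the last 7 degrees, then is finger-tight: the resistance jumps to 0.9 N m. Its height stays.
- nut_mark (a point): Dark punch dot on the nut's top face, 15 mm from the axis in the nut's +x direction, 24 mm above its underside; turns with the nut. Turned back counter-clockwise, the nut is easy again (0.06 N m) and no longer tight.
- stub (a point): Capped copper tube stub, 22 mm across, standing up through the nut and ending 17 mm above the nut's top, with a low rib along its x axis. Origin on the nut's axis at the nut's underside. It stands still while the nut is loose and turns with the nut from where that stiffens; that angle is found by feel. Its direction at the start varies.
- collar (a point): Centre of the top of the fixed round brass collar the nut sits on, 62 mm above the table, level with the nut's underside; collar 54 mm across. A wrench lowered over the nut comes to rest on it. Below is the manifold block, 70 x 130 mm, top 40 mm above the table, with pipe ends 22 mm across sticking 35 mm out of its short sides.
- nip (a joint): How far the nut has gone through the last stiffening part before finger-tight, rad: 0 while the nut is loose, 0.12 when finger-tight. Stays where it is left.
- ferrule (a joint): How far the nut has been turned clockwise beyond finger-tight, rad. Reads 0 until then and stays where it is left. A sixth of a turn is 1.05 rad; its end stop is at 2.6.
- wrench: Larger of two loose steel open-ended wrenches: 230 mm long, 10 thick, about 300 g, flat on the table. Origin at the jaw's centre on the underside, z up, x out of the open jaw, handle to -x (20 mm wide, x -35.5 to -210 mm). Jaw 36 mm wide, throat at x = -19.5, prongs 12 wide, ending at x = +20. It fits the nut with its x axis square to any of the four flats, with 3 degrees of play either way.
- wrench_grip (a point): A point on the larger wrench's handle to hold it by, 110 mm behind the jaw centre (-x), at mid thickness (5 mm above its underside). Tightening beyond finger-tight takes about 8 N sideways here; the jaws then bear on the nut with about 60 N.
- small_wrench: The smaller open-ended wrench, 170 mm long, 8 mm thick, 24 mm jaw, 140 g: does not fit, leave alone. Origin at the centre of its jaw opening, on the underside; handle to -x.
- spare_ring: Spare brass ring lying on the table, 38 mm across, 8 mm high. Leave alone. Origin at the centre of its underside.
- canister: Upright closed steel canister, 74 mm across, 190 mm high. Leave alone. Origin at the centre of its underside.
- cutlery: Black cup with cutlery standing in it, 78 mm across, 95 mm high, cutlery to 170 mm. Leave alone. Origin at the centre of its underside.
- plate: White plate, 140 mm across, 16 mm high. Leave alone. Origin at the centre of its underside.
Not all that is in view belongs to the job. What is shaped like the part that bears nut but pink is not meant.

How it is judged:
By the outcome, as a careful person would: the job done as asked, in the order asked, and still so for the second after the job is handed in, with the robot touching nothing.
It also fails if it takes over 72 s, if anything falls off the work surface, if the arm or the gripper's body presses on something with over 40 N, if the wrist force passes 120 N, or if a joint passes its speed limit or range.

## Robot

A 7-joint arm with a two-finger parallel gripper is mounted at the origin on the work surface. World frame = base frame: x ahead of the robot, y to its left, z up, the work surface at z = 0. Lengths are in m, angles in rad, forces in N, time in s.
With the tool pointing down it reaches from about 0.4 to 0.9 m from the base axis. Payload 5.5 kg.
Tool frame: the origin (TCP) lies midway between the tips of the shut fingers; the grasp point (between the pads) lies behind it (env.grip_point_offset is the z of the grasp point in the tool frame, in m); z points along the fingers, y is the line along which they close (so a half turn about z gives the same grasp; the last joint's range is limited). The gripper opens to 85 mm and grips with 20 to 120 N. Pads are 22 mm wide; open, the fingers measure 114 mm over their backs; the gripper's body (76 mm by 85 mm) begins 54 mm behind the grasp point. The pads swing forward as they close: fully open they stand 13 mm farther back than shut.
Start: joints at [-0.941, 0.501, -0.427, 1.55, 0.221, 1.138, -0.21], TCP at [0.233, 0.607, 0.231] pointing down, gripper open.
Joint ranges: [-2.88, 2.88], [-0.31, 2.03], [-1.54, 1.56], [0.2, 2.42], [-1.41, 4.55], [0.19, 2.02], [-2.57, 2.57]. Speed limits (rad/s): [2.57, 2.57, 3.14, 3.14, 3.14, 3.14, 3.14].

## Interface

Orientations are given as [roll, pitch, yaw] about the fixed x, y, z axes, in that order (R = Rz(yaw) Ry(pitch) Rx(roll)).
In Python, from station import env gives the robot as it stands. Calls block until the motion is done:
- env.move_pose(position, orientation): joint-space move of the TCP to a pose.
- env.servo_line(position, orientation=None, velocity=0.15): straight line of the TCP; orientation=None keeps the orientation; velocity is the mean speed in m/s.
- env.goto_joints(angles): joint-space move.
- env.grip(opening, grip_force=None): opening from 0.0 (shut) to 1.0 (fully open); grip_force is the grip in N (None keeps the last); returns when the fingers have stopped.
- env.sleep(seconds).
- env.ik(position, orientation): joint angles nearest the present ones, or None.
- env.state(): the state.
- env.grab_frame(name): name is "scene" or "top"; returns a dict with "image" (480x640x3 uint8, red, green, blue), "range_z" (480x640 float32, m along the optical axis (not along the pixel's ray), 0 where there is no reading), "fx", "fy", "cx", "cy" (pixels), "cam_to_world" (4x4, takes a point from camera to world coordinates). Camera axes: x right, y down, z forward; pixel columns grow to the right and rows downward; lengths in m; the calibration is good to about 2 mm. A picture is of the moment at which its call begins.
A pose or a line that the arm cannot do raises env.Unreachable and nothing moves.
- env.sign_off(): hands the job in; it is judged then, once.
Trained networks look in a picture, given as the dict that the camera call returned (one of the last four; its "shot" number tells which), for a name from the list of things; names that differ only in an ending like _2 or _b are one class to them, and where a whole thing is asked for, a point or a joint stands for the part that bears it (a point fixed in the world has none). Each returns a list of dicts, best first, with "conf" (0 to 1); they miss things now and then, are a little off and sometimes report something else, mostly with a low value. They report only what shows in the picture. A call takes as long as a camera call. They do not tell look-alikes from the thing itself.
- env.look_for(picture, thing): "extent" ([centre column, centre row, width, height] in pixels, round what is visible of it).
- env.trace(picture, thing): "pixels" (480x640 bool, what is visible of it) and "extent" ([centre column, centre row, width, height] in pixels, round what is visible of it).
The state is a dict: "time_s": time; "joint_positions": joint angles; "joint_velocities": joint speeds; "joint_torque": joint torques, N m; "ee_pos": TCP position; "tcp_rot": TCP orientation; "contact_force": force on the tool from outside, world axes, zero at the start; "torque": the same for the moment, N m; "grip_width": opening from 0.0 (shut) to 1.0 (fully open); "grasp_force": force on a finger pad.
Only numpy, scipy, OpenCV 4.12 (cv2) and the standard library are available. Lean on these libraries where they do the work, as an engineer would, in place of code of your own. Each camera call takes 0.05 s, during which the arm holds its last target. There are 200 camera calls.

## Working session

There is one attempt and no reset: what is moved stays moved. The work goes in short steps, each a Python script; the robot and the scene stay as the last script left them, time stands still between calls to the robot, and variables do not carry over. Pictures are saved under pics/ and viewed, at most 10 in all, crops included, and the job is handed in when it is done.

```bash
ls; mkdir -p pics; python3 - <<'E'
from station import env
import cv2,numpy as np,pickle
print(env.grip_point_offset, env.state())
for n in("scene","top"):
    f=env.grab_frame(n); cv2.imwrite(f"pics/{n}0.png",f["image"][:,:,::-1])
    print(n,f["fx"],f["cx"],np.round(f["cam_to_world"],3).tolist())
    for t in("nut","nut_mark","stub","wrench","small_wrench","spare_ring"):
        print(t,[(round(d["conf"],2),np.round(d["extent"]).tolist()) for d in env.look_for(f,t)][:3])
    pickle.dump(f,open(f"pics/{n}0.pkl","wb"))
E
```

```text
pics
-0.0187 {'time_s': 0.0, 'joint_positions': array([-0.94081424,  0.50185198, -0.42675716,  1.55144056,  0.22079652,
        1.13830628, -0.21029079]), 'joint_velocities': array([-5.35289887e-04,  1.43454818e-04, -4.25821690e-05,  1.62326503e-04,
        3.34474939e-04, -4.82945358e-05,  4.41810223e-06]), 'joint_torque': array([ 5.79410626e-04, -5.69537151e+01, -5.81576005e+00, -2.80931085e+01,
        1.06383159e-02,  1.23171072e-02, -7.17517352e-07]), 'ee_pos': array([0.23291139, 0.60609694, 0.23025768]), 'tcp_rot': array([-3.13963963e+00, -5.42524771e-05,  2.77484138e+00]), 'contact_force': array([ 0.1742241 ,  0.28771147, -0.22783718]), 'torque': array([ 0.01747788,  0.00292293, -0.03142935]), 'grasp_force': 0.0, 'grip_width': 0.9977985507499367}
scene 580.0042529065946 314.31532077697705 [[0.697, 0.603, -0.389, 1.087], [0.717, -0.588, 0.373, -0.576], [-0.004, -0.539, -0.842, 1.404], [0.0, 0.0, 0.0, 1.0]]
nut [(0.67, [318.0, 176.0, 17.0, 10.0]), (0.65, [203.0, 250.0, 18.0, 16.0]), (0.5, [474.0, 211.0, 20.0, 13.0])]
nut_mark [(0.66, [414.0, 172.0, 35.0, 59.0]), (0.65, [320.0, 1
[... 256 characters left out ...]
4.0])]
spare_ring []
top 561.3512727643472 309.1805561489833 [[-0.006, -0.981, 0.194, 0.261], [-1.0, 0.004, -0.01, 0.025], [0.009, -0.194, -0.981, 1.218], [0.0, 0.0, 0.0, 1.0]]
nut [(0.71, [288.0, 216.0, 16.0, 19.0]), (0.67, [226.0, 338.0, 21.0, 19.0]), (0.58, [124.0, 150.0, 16.0, 16.0])]
nut_mark [(0.68, [431.0, 354.0, 22.0, 20.0]), (0.64, [284.0, 218.0, 20.0, 18.0]), (0.54, [224.0, 342.0, 20.0, 20.0])]
stub [(0.65, [227.0, 339.0, 19.0, 18.0]), (0.63, [126.0, 148.0, 21.0, 15.0]), (0.54, [430.0, 354.0, 25.0, 22.0])]
wrench [(0.62, [380.0, 245.0, 34.0, 101.0])]
small_wrench [(0.71, [443.0, 243.0, 20.0, 74.0]), (0.41, [287.0, 226.0, 90.0, 54.0])]
spare_ring [(0.44, [319.0, 309.0, 18.0, 18.0])]
```

View pics/scene0.png

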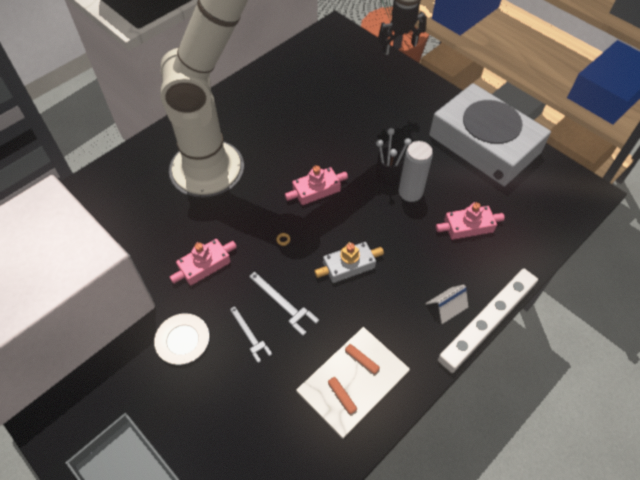

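View pics/top0.png

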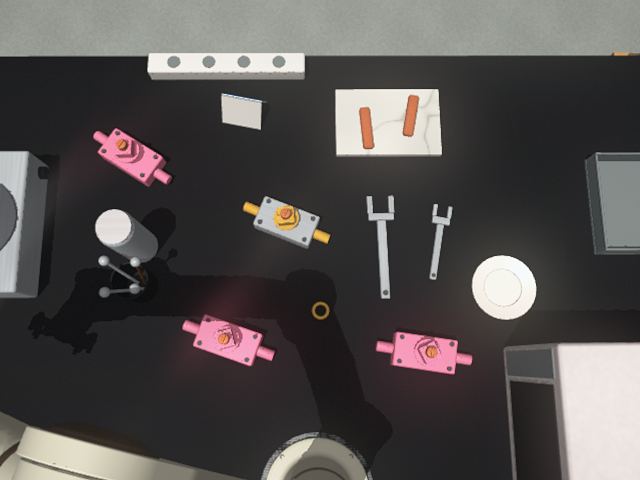

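The grey manifold with the real nut is at top (286,218) / scene (350,256). The large wrench is at top (382,245) with its jaw towards +x, and the small one is at (438,243). The pink ones are decoys. Next I'll measure from depth.

```bash
cat > h.py <<'E'
import numpy as np,cv2
def cloud(f):
    z=f["range_z"];v,u=np.indices(z.shape)
    p=np.stack([(u-f["cx"])/f["fx"]*z,(v-f["cy"])/f["fy"]*z,z,np.ones_like(z)],-1)@np.asarray(f["cam_to_world"]).T
    p=p[...,:3]; p[z==0]=np.nan
    return p
def proj(f,P):
    q=np.linalg.inv(f["cam_to_world"])@np.r_[P,1]
    return np.array([f["fx"]*q[0]/q[2]+f["cx"],f["fy"]*q[1]/q[2]+f["cy"]])
E
python3 - <<'E'
import pickle,numpy as np,cv2
from h import *
F={n:pickle.load(open(f"pics/{n}0.pkl","rb")) for n in("top","scene")}
C=cloud(F["top"])
i=C[205:232,270:302].reshape(-1,3); i=i[i[:,2]>.095]; c=i.mean(0); print("stub",c,len(i))
for n,f in F.items():
    P=cloud(f).reshape(-1,3); d=np.hypot(*(P[:,:2]-c[:2]).T)
    for lo,hi in((.03,.05),(.055,.068),(.08,.092),(.096,.112)):
        q=P[(d<(.1 if lo==.03 else .04))&(P[:,2]>lo)&(P[:,2]<hi)]
        r=cv2.minAreaRect((q[:,:2]*1000).astype(np.float32)); print(n,lo,len(q),np.median(q[:,2]).round(4),np.round(r[0],1),np.round(r[1],1),round(r[2],1))
    # wrenches / others
    for w,(x0,x1,y0,y1) in {"W":(.2,.62,-.19,-.07),"S":(.2,.6,-.29,-.2)}.items():
        q=P[(P[:,0]>x0)&(P[:,0]<x1)&(P[:,1]>y0)&(P[:,1]<y1)&(P[:,2]>.004)&(P[:,2]<.03)]
        if len(q)>10:
            r=cv2.minAreaRect((q[:,:2]*1000).astype(np.float32)); print(n,w,len(q),np.median(q[:,2]).round(4),np.round(r[0],1),np.round(r[1],1),round(r[2],1))
    u=proj(f,np.r_[c[:2],.09]).astype(int)
    k=f["image"][u[1]-25:u[1]+25,u[0]-25:u[0]+25]
    F[n]["crop"]=cv2.resize(k,(400,400),interpolation=cv2.INTER_CUBIC)
cv2.imwrite("pics/c0.png",np.hstack([F["top"]["crop"],F["scene"]["crop"]])[:,:,::-1])
E
```

```text
stub [0.55987378 0.06187944 0.10252221] 87
top 0.03 1517 0.0394 [561.2  62. ] [198.7  71.4] 67.9
top 0.055 205 0.062 [560.5  62.2] [52.8 50.8] 65.6
top 0.08 176 0.0861 [560.9  62.1] [34.4 33.9] 5.8
top 0.096 87 0.1025 [560.7  61.8] [18.7 21. ] 89.8
top W 1552 0.009 [ 410.  -129.6] [119.  419.9] 89.9
top S 702 0.0064 [ 401.7 -244.3] [ 89.3 396. ] 89.7
scene 0.03 874 0.0392 [561.4  60.7] [196.   75.3] 68.4
scene 0.055 96 0.0619 [567.   53.8] [52.2 37.9] 39.2
scene 0.08 99 0.0864 [562.   59.1] [34.6 36.8] 8.5
scene 0.096 50 0.1039 [563.3  59.5] [19.  20.7] 45.7
scene W 1253 0.0076 [ 410.1 -129.9] [119.6 419.2] 90.0
scene S 799 0.0069 [ 399.8 -245. ] [ 89.7 399.4] 90.0
```

View pics/c0.png

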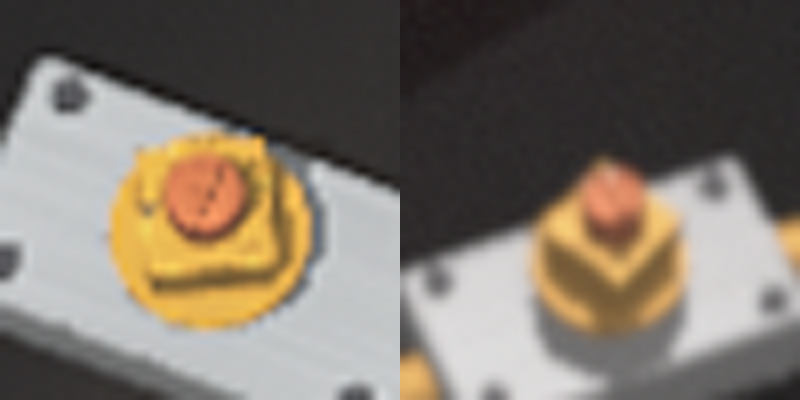

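Top crop: the nut is square with the dark punch dot at crop (148,208), on the +y side of the stub. So nut yaw is about 96°, axis about (0.561, 0.062). Next: locate the wrench and check reach.

```bash
python3 - <<'E'
import pickle,numpy as np,cv2
from h import *
from station import env
for n in("top","scene"):
    f=pickle.load(open(f"pics/{n}0.pkl","rb")); P=cloud(f); g=f["image"].min(-1)
    m=(g>90)&(np.abs(P[...,2])<.03)&(P[...,0]>.3)&(P[...,0]<.62)&(P[...,1]>-.2)&(P[...,1]<-.06)
    k,l,s,_=cv2.connectedComponentsWithStats(m.astype(np.uint8)); m=l==1+np.argmax(s[1:,4])
    q=P[m]; print(n,len(q),np.median(q[:,2]))
    # re-project onto z=.010
    o=np.asarray(f["cam_to_world"])[:3,3]; q=o+(q-o)*((.010-o[2])/(q[:,2]-o[2]))[:,None]
    r=cv2.minAreaRect((q[:,:2]*1000).astype(np.float32)); print(np.round(r[0],1),np.round(r[1],1),r[2])
    b=cv2.boxPoints(r); print(b.round(0).tolist())
    h=q[q[:,0]<q[:,0].min()+.17]; print("handle line",cv2.fitLine((h[:,:2]*1000).astype(np.float32),cv2.DIST_HUBER,0,.01,.01).ravel(), h[:,:2].mean(0))
for p in(95.8,5.8,-84.2,-174.2):
    a=[env.ik([.5607,.062,.12],[np.pi,0,np.radians(p-k)]) for k in(0,30,60,90,120)]
    print(p,[None if x is None else x.round(2).tolist() for x in a])
E
```

```text
top 1114 0.009128158591538038
[ 507.2 -149.6] [228.2  60.9] 2.2416956424713135
[[392.0, -124.0], [394.0, -184.0], [622.0, -176.0], [620.0, -115.0]]
handle line [ 9.9970090e-01  2.4455298e-02  4.7870786e+02 -1.4867612e+02] [ 0.4780815  -0.14873996]
scene 790 0.008998268703064749
[ 509.  -151.4] [226.   63.7] 0.9904273152351379
[[395.0, -122.0], [397.0, -185.0], [623.0, -181.0], [621.0, -118.0]]
handle line [ 9.9969143e-01  2.4841383e-02  4.8288504e+02 -1.5269916e+02] [ 0.4832976  -0.15275415]
95.8 [[-0.17, 0.45, 0.02, 1.87, -0.01, 0.82, -0.05], [-0.23, 0.45, 0.1, 1.88, -0.06, 0.82, -0.53], [-0.29, 0.45, 0.17, 1.88, -0.1, 0.82, -1.02], [-0.34, 0.46, 0.23, 1.88, -0.14, 0.82, -1.51], [-0.83, 0.62, 0.91, 1.9, -0.61, 0.93, -1.62]]
5.8 [[-0.34, 0.46, 0.23, 1.88, -0.14, 0.82, -1.51], [-0.83, 0.62, 0.91, 1.9, -0.61, 0.93, -1.62], [-0.96, 0.76, 1.13, 1.9, -0.81, 1.03, -1.98], [-1.04, 0.96, 1.35, 1.9, -1.03, 1.21, -2.35], [0.21, 0.5, -0.47, 1.86, 0.29, 0.85, 2.32]]
-84.2 [[-1.04, 0.96, 1.35, 1.9, -1.03, 1.21, -2.35], [0.21, 0.5, -0.47, 1.86, 0.29, 0.85, 2.32], [0.13, 0.48, -0.36, 1.86, 0.22, 0.84, 1.85], [0.05, 0.47, -0.26, 1.87, 0.16, 0.83, 1.38], [-0.04, 0.46, -0.15, 1.87, 0.09, 0.82, 0.92]]
-174.2 [[0.05, 0.47, -0.26, 1.87, 0.16, 0.83, 1.38], [-0.04, 0.46, -0.15, 1.87, 0.09, 0.82, 0.92], [-0.11, 0.45, -0.06, 1.87, 0.04, 0.82, 0.44], [-0.17, 0.45, 0.02, 1.87, -0.01, 0.82, -0.05], [-0.23, 0.45, 0.1, 1.88, -0.06, 0.82, -0.53]]
```

```bash
cat >> h.py <<'E'
def st(env,tag=""):
    s=env.state(); print(tag,"t%.2f"%s["time_s"],"p",s["ee_pos"].round(4),"yaw %.2f"%np.degrees(s["tcp_rot"][2]),"F",s["contact_force"].round(1),"T",s["torque"].round(3),"w %.3f"%s["grip_width"],"gf %.0f"%s["grasp_force"],flush=True)
    return s
D=lambda a:[np.pi,0,np.radians(a)]
E
python3 - <<'E'
from station import env; from h import *
x,y=.5607,.062
env.move_pose([.233,.606,.30],D(159)); st(env)
env.move_pose([x,y,.16],D(-174.2)); st(env)
env.servo_line([x,y,.060],velocity=.08); st(env,"down")
env.grip(0.45,40); st(env,"half")
env.grip(0.0,40); st(env,"closed")
f=env.grab_frame("top"); import cv2; cv2.imwrite("pics/g1.png",cv2.resize(f["image"][140:300,200:400],(800,640))[20:620,:,::-1])
E
```

```text
t1.07 p [0.2332 0.6071 0.3024] yaw 159.00 F [-0.1 -0.7 -0.3] T [0.013 0.032 0.014] w 1.000 gf 0
 t3.39 p [0.5608 0.0634 0.1602] yaw -174.10 F [-0.4  0.3 -0.5] T [-0.014  0.011 -0.035] w 1.002 gf 0
down t4.79 p [0.5612 0.0621 0.0606] yaw -174.20 F [ 0.6  0.3 -0.3] T [-0.013 -0.051 -0.063] w 1.000 gf 0
half t5.31 p [0.5613 0.0621 0.0608] yaw -174.20 F [-0.9 -0.4  5.1] T [-0.022  0.238 -0.013] w 0.453 gf 3
closed t5.53 p [0.5617 0.062  0.0614] yaw -174.21 F [-1.2 -0.5  9.7] T [-0.133  0.407  0.036] w 0.390 gf 44
```

View pics/g1.png

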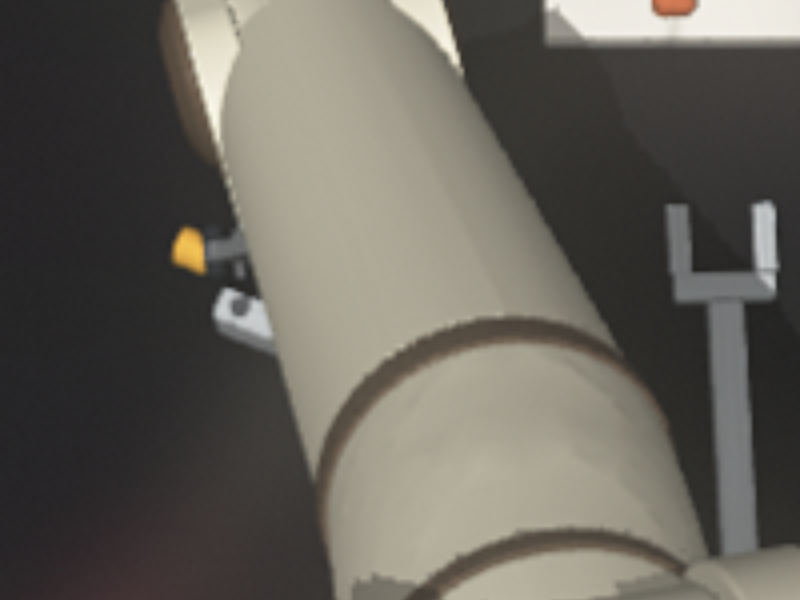

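The arm hides the nut in this view. The upward force says the fingertips touch the collar, so I'll open slightly, raise 4 mm, regrip, and turn by feel.

```bash
python3 - <<'E'
from station import env; from h import *
x,y=.5607,.062
env.grip(0.55,60); env.servo_line([x,y,.0645],D(-174.2),velocity=.08); s0=st(env,"up")
env.grip(0.0,60); s=st(env,"closed")
for k in(5,15):
    env.servo_line([x,y,.0645],D(-174.2-k)); st(env,k)
E
```

```text
up t6.11 p [0.561  0.0621 0.0648] yaw -174.20 F [ 0.4 -0.4 -0.4] T [-0.01   0.     0.035] w 0.550 gf 0
closed t6.38 p [0.5608 0.0619 0.0648] yaw -174.21 F [-1.6 -0.9  4.4] T [-0.137  0.25  -0.009] w 0.384 gf 59
5 t6.62 p [0.5608 0.0619 0.0648] yaw -179.09 F [-1.1 -1.1  6.2] T [-0.17   0.297  0.01 ] w 0.385 gf 59
15 t6.95 p [0.5608 0.0619 0.0648] yaw 170.93 F [-1.7 -1.4  5.9] T [-0.159  0.352  0.008] w 0.385 gf 59
```

```bash
python3 - <<'E'
from station import env; from h import *
x,y=.5607,.062
k=15
def tz():
    v=[]
    for _ in range(3): env.sleep(.03); v.append(env.state()["torque"][2])
    return np.mean(v)
env.servo_line([x,y,.0645],D(-174.2-45)); st(env,45); k=45
while k<116:
    k+=3 if k<200 else 1
    env.servo_line([x,y,.0645],D(-174.2-k)); T=tz(); s=env.state()
    print(k,"%.2f"%((np.degrees(s["tcp_rot"][2]))),round(T,3),s["contact_force"].round(1),"%.2f"%s["time_s"],flush=True)
    if T>.11: break
E
```

```text
45 t7.62 p [0.5609 0.0621 0.0648] yaw 140.96 F [-1.5 -0.7  5.1] T [-0.112  0.331  0.002] w 0.384 gf 59
48 137.96 -0.053 [-0.6 -0.2  5.5] 7.97
51 134.96 -0.058 [-1.4 -0.2  6. ] 8.32
54 131.95 -0.045 [-1.9  0.1  6. ] 8.68
57 128.96 -0.069 [-0.7 -1.2  4.6] 9.03
60 125.96 -0.046 [-0.  -0.5  4.3] 9.38
63 122.95 -0.069 [-0.6 -0.1  4.8] 9.72
66 119.94 -0.04 [-1.  -0.3  4.4] 10.07
69 116.94 -0.052 [-0.2  0.3  5.2] 10.43
72 113.93 -0.055 [-1.3  0.   5.3] 10.78
75 110.93 -0.055 [-0.6  0.   6.1] 11.12
78 107.92 -0.049 [-1.1 -1.   5.4] 11.47
81 104.91 -0.047 [-0.5 -0.3  5. ] 11.82
84 101.91 -0.036 [-1.3 -0.6  5.8] 12.18
87 98.90 -0.055 [-0.1 -0.6  5.2] 12.53
90 95.90 -0.053 [ 0.3 -0.5  4.8] 12.88
93 93.00 0.494 [ 0.2 -1.4  5.2] 13.22
```

```bash
python3 - <<'E'
from station import env; from h import *
x,y=.5607,.062
def tz():
    v=[]
    for _ in range(4): env.sleep(.03); v.append(env.state()["torque"][2])
    return np.round([np.mean(v),v[-1]],3)
print(tz())
for k in(93.15,93.3):
    env.servo_line([x,y,.0645],D(-174.2-k)); T=tz(); s=st(env,k); print(k,T)
    if T[0]>.62: break
E
```

```text
[0.493 0.508]
93.15 t13.74 p [0.5611 0.0622 0.0648] yaw 92.87 F [-0.4 -0.5  5.1] T [-0.061  0.101  0.587] w 0.381 gf 59
93.15 [0.623 0.587]
```

Finger-tight: the torque jumped to about 0.6 N m and climbs with no lateral force after about 93° of turning. Flats are at about 2.9° mod 90. Now release, lift and fetch the wrench.

```bash
python3 - <<'E'
from station import env; from h import *
import cv2
env.grip(0.9,60); st(env,"open")
env.servo_line([.5607,.062,.18],velocity=.2)
gx,gy=.4925,-.1498
env.move_pose([gx,gy,.12],D(-178.6)); st(env,"above")
for n in("top","scene"):
    f=env.grab_frame(n); P=cloud(f).reshape(-1,3)
    q=P[(np.hypot(P[:,0]-.5607,P[:,1]-.062)<.04)&(P[:,2]>.08)&(P[:,2]<.092)]
    if len(q)>20: print(n,len(q),cv2.minAreaRect((q[:,:2]*1000).astype(np.float32)))
    u=proj(f,[.5607,.062,.09]).astype(int); k=cv2.resize(f["image"][u[1]-25:u[1]+25,u[0]-25:u[0]+25],(400,400),interpolation=cv2.INTER_CUBIC)
    K=k if n=="top" else np.hstack([K,k])
cv2.imwrite("pics/c1.png",K[:,:,::-1])
for a in (2.9,-30,-63):
    r=np.radians(a)
    for z in(.065,.13):
        j=env.ik([.5607-.11*np.cos(r),.062-.11*np.sin(r),z],D(a+180)); print(a,z,None if j is None else j.round(2))
E
```

```text
open t14.24 p [0.5606 0.062  0.0643] yaw 92.65 F [ 0.8  0.7 -0. ] T [-0.04  -0.003 -0.063] w 0.901 gf 0
above t16.60 p [ 0.4926 -0.1493  0.1197] yaw -178.60 F [ 0.2 -0.2 -0.1] T [-0.035 -0.01   0.021] w 0.900 gf 0
top 175 ((561.6229248046875, 62.16079330444336), (35.86838150024414, 33.80172348022461), 3.9058496952056885)
scene 108 ((562.8551635742188, 60.718482971191406), (37.91865158081055, 38.31247329711914), 3.022568702697754)
2.9 0.065 [-0.15  0.39 -0.04  2.16  0.03  0.59  1.41]
2.9 0.13 [-0.14  0.27 -0.05  2.13  0.02  0.75  1.42]
-30 0.065 [-0.35  0.42  0.06  2.1  -0.04  0.62  0.78]
-30 0.13 [-0.34  0.31  0.04  2.07 -0.02  0.76  0.76]
-63 0.065 [-0.5   0.5   0.18  1.98 -0.14  0.68  0.24]
-63 0.13 [-0.49  0.4   0.16  1.94 -0.09  0.81  0.19]
```

View pics/c1.png

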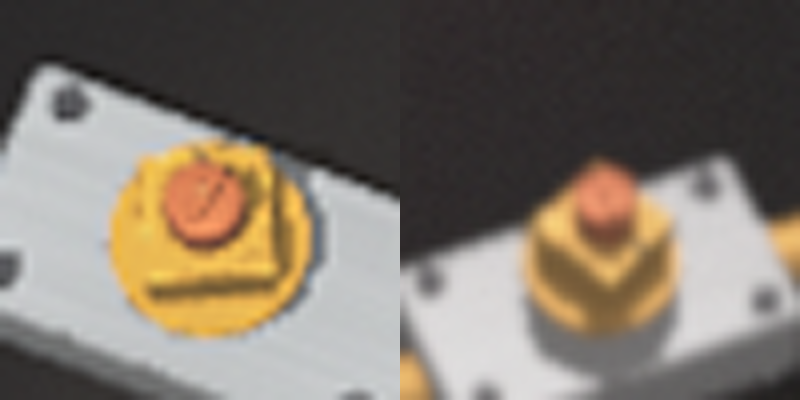

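The punch dot is now at crop (200,155), on the +x side, about 93° clockwise from before, with flats at about 3°. Next is the wrench pickup.

```bash
python3 - <<'E'
from station import env; from h import *
import cv2
gx,gy=.4925,-.1498
env.grip(.5,60); env.servo_line([gx,gy,.0035],D(-178.6),velocity=.12); st(env,"low")
env.grip(0,90); st(env,"grip")
env.servo_line([gx,gy,.14],velocity=.15); st(env,"up")
a=2.9; r=np.radians(a)
env.servo_line([.5607-.11*np.cos(r),.062-.11*np.sin(r),.14],D(a+180),velocity=.2); st(env,"over")
for n in("top","scene"):
    f=env.grab_frame(n); P=cloud(f)
    g=f["image"]; m=(P[...,2]>.12)&(P[...,2]<.155)&(np.hypot(P[...,0]-.5607,P[...,1]-.062)<.05)
    q=P[m]; print(n,len(q), np.median(q[:,2]) if len(q) else 0)
    if len(q)>10: print(cv2.minAreaRect((q[:,:2]*1000).astype(np.float32)),q[:,0].max())
    u=proj(f,[.5307,.062,.12]).astype(int); k=cv2.resize(g[u[1]-50:u[1]+50,u[0]-50:u[0]+50],(400,400),interpolation=cv2.INTER_CUBIC)
    K=k if n=="top" else np.hstack([K,k])
cv2.imwrite("pics/c2.png",K[:,:,::-1])
E
```

```text
low t18.25 p [ 0.4931 -0.15    0.0041] yaw -178.60 F [-0.4  0.2  0.2] T [-0.027  0.034 -0.081] w 0.501 gf 0
grip t18.62 p [ 0.4932 -0.15    0.0047] yaw -178.61 F [-1.2  1.2  6.5] T [ 0.044  0.336 -0.   ] w 0.190 gf 88
up t19.68 p [ 0.4916 -0.1495  0.1391] yaw -178.59 F [ 0.5  0.5 -2.9] T [ 0.058  0.063 -0.022] w 0.192 gf 88
over t20.88 p [0.451  0.0553 0.1399] yaw -177.18 F [ 0.5  0.3 -2.2] T [ 0.065  0.064 -0.031] w 0.194 gf 88
top 0 0
scene 327 0.1429080355137038
((547.6970825195312, 58.95130157470703), (73.15788269042969, 64.47888946533203), 0.8303558826446533) 0.5846695402414182
```

View pics/c2.png

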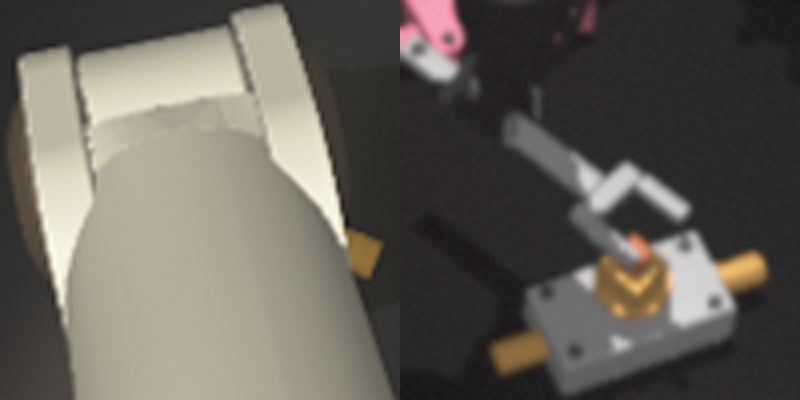

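The scene crop shows the jaw level and lined up over the stub. Lowering it step by step with a force check.

```bash
python3 - <<'E'
from station import env; from h import *
a=2.9; r=np.radians(a); p=[.5607-.11*np.cos(r),.062-.11*np.sin(r)]
env.servo_line([*p,.097],D(a+180),velocity=.12); st(env,"97")
for z in np.arange(.093,.0655,-.003):
    env.servo_line([*p,z],velocity=.06); s=st(env,"%.3f"%z)
    if s["contact_force"][2]>8 or np.hypot(*s["contact_force"][:2])>12: break
E
```

```text
97 t21.48 p [0.4508 0.0561 0.0969] yaw -177.14 F [ 0.8  0.8 -2.3] T [-0.021  0.088 -0.013] w 0.191 gf 88
0.093 t21.73 p [0.4512 0.0565 0.0934] yaw -177.10 F [-0.5 -0.1 -3. ] T [-0.002  0.068  0.023] w 0.191 gf 88
0.090 t21.98 p [0.4508 0.0564 0.09  ] yaw -177.10 F [ 0.3  0.1 -3. ] T [ 0.041  0.09  -0.004] w 0.194 gf 88
0.087 t22.23 p [0.4506 0.0564 0.0868] yaw -177.10 F [ 0.5  0.2 -2. ] T [-0.004  0.035 -0.009] w 0.190 gf 88
0.084 t22.48 p [0.4506 0.0564 0.0838] yaw -177.10 F [ 0.  -0.1 -2.5] T [ 0.018  0.065 -0.019] w 0.193 gf 88
0.081 t22.73 p [0.4506 0.0564 0.0808] yaw -177.10 F [ 0.9 -0.2 -2.2] T [-0.038  0.051  0.007] w 0.193 gf 88
0.078 t22.98 p [0.4506 0.0564 0.0778] yaw -177.10 F [ 0.8 -0.8 -2.5] T [-0.003  0.063 -0.05 ] w 0.196 gf 88
0.075 t23.23 p [0.4507 0.0564 0.0748] yaw -177.10 F [ 0.6 -0.2 -3. ] T [-0.019  0.089 -0.001] w 0.188 gf 88
0.072 t23.48 p [0.4506 0.0564 0.0718] yaw -177.10 F [-0.3 -0.2 -2.7] T [ 0.011  0.105 -0.006] w 0.195 gf 88
0.069 t23.73 p [0.4507 0.0564 0.0688] yaw -177.10 F [ 0.2 -0.2 -2.1] T [0.014 0.034 0.035] w 0.191 gf 88
0.066 t23.98 p [0.4513 0.0565 0.0661] yaw -177.10 F [ 0.1  0.1 -1.2] T [-0.038 -0.127  0.022] w 0.193 gf 88
```

The jaw is seated on the collar. Turning clockwise about the nut axis, logging the moment about it.

```bash
cat >> h.py <<'E'
C=np.array([.5607,.062])
def arc(env,a,z=.0662,R=.11):
    r=np.radians(a); env.servo_line([*(C-R*np.array([np.cos(r),np.sin(r)])),z],D(a+180),velocity=.06)
    S=[]
    for _ in range(2): env.sleep(.02); S.append(env.state())
    F=np.mean([s["contact_force"] for s in S],0); T=np.mean([s["torque"] for s in S],0)[2]; s=S[-1]
    t=np.array([np.sin(r),-np.cos(r)]); n=np.array([np.cos(r),np.sin(r)])
    d=C-s["ee_pos"][:2]; ang=np.degrees(np.arctan2(d[1],d[0]))
    M=F[:2]@t*.11+T
    print("a %.1f pos-ang %.2f yaw %.2f Ft %.1f Fn %.1f Fz %.1f Tz %.2f M %.2f t %.1f"%(a,ang,(np.degrees(s["tcp_rot"][2])+360)%360-180,F[:2]@t,F[:2]@n,F[2],T,M,s["time_s"]),flush=True)
    return M,F
E
python3 - <<'E'
from station import env; from h import *
for a in np.arange(2.4,-5,-.75):
    M,F=arc(env,a)
    if M>.85 or np.linalg.norm(F)>35: break
E
```

```text
a 2.4 pos-ang 2.37 yaw 2.40 Ft 0.4 Fn 0.6 Fz -0.7 Tz -0.05 M -0.01 t 24.3
a 1.6 pos-ang 1.61 yaw 1.65 Ft -0.1 Fn 0.3 Fz -1.4 Tz -0.04 M -0.05 t 24.6
a 0.9 pos-ang 0.87 yaw 0.91 Ft 0.0 Fn 0.4 Fz -1.5 Tz 0.01 M 0.01 t 24.8
a 0.1 pos-ang 0.16 yaw 0.15 Ft 1.5 Fn -0.2 Fz -0.8 Tz -0.03 M 0.13 t 25.1
a -0.6 pos-ang -0.47 yaw -0.61 Ft 1.9 Fn 0.2 Fz -0.9 Tz 0.07 M 0.27 t 25.4
a -1.4 pos-ang -1.15 yaw -1.37 Ft 3.8 Fn 0.1 Fz -1.5 Tz 0.10 M 0.52 t 25.7
a -2.1 pos-ang -1.85 yaw -2.13 Ft 4.7 Fn 0.8 Fz -0.9 Tz 0.11 M 0.63 t 26.0
a -2.9 pos-ang -2.52 yaw -2.88 Ft 5.6 Fn 1.0 Fz -1.8 Tz 0.22 M 0.84 t 26.2
a -3.6 pos-ang -3.25 yaw -3.63 Ft 5.2 Fn 1.7 Fz -1.1 Tz 0.15 M 0.72 t 26.5
a -4.3 pos-ang -4.01 yaw -4.38 Ft 5.5 Fn 1.1 Fz -1.4 Tz 0.20 M 0.81 t 26.8
```

```bash
python3 - <<'E'
from station import env; from h import *
for a in [*np.arange(-8,-61,-4),-63]:
    M,F=arc(env,a)
    if M>2 or np.linalg.norm(F)>40: print("STOP"); break
E
```

```text
a -8.0 pos-ang -7.88 yaw -7.93 Ft 4.3 Fn 1.0 Fz -1.7 Tz 0.10 M 0.58 t 27.1
a -12.0 pos-ang -11.87 yaw -11.87 Ft 4.4 Fn 2.3 Fz -1.0 Tz 0.09 M 0.57 t 27.4
a -16.0 pos-ang -15.84 yaw -15.83 Ft 4.7 Fn 1.0 Fz -0.8 Tz 0.11 M 0.63 t 27.7
a -20.0 pos-ang -19.81 yaw -19.81 Ft 4.9 Fn 2.8 Fz -1.4 Tz 0.08 M 0.62 t 28.0
a -24.0 pos-ang -23.79 yaw -23.78 Ft 4.4 Fn 2.4 Fz -1.2 Tz 0.08 M 0.57 t 28.4
a -28.0 pos-ang -27.74 yaw -27.75 Ft 4.5 Fn 3.0 Fz -1.2 Tz 0.10 M 0.59 t 28.7
a -32.0 pos-ang -31.70 yaw -31.72 Ft 3.9 Fn 2.5 Fz -0.6 Tz 0.12 M 0.55 t 29.0
a -36.0 pos-ang -35.65 yaw -35.70 Ft 3.6 Fn 3.2 Fz -0.9 Tz 0.14 M 0.53 t 29.3
a -40.0 pos-ang -39.62 yaw -39.68 Ft 4.0 Fn 3.0 Fz -0.1 Tz 0.19 M 0.63 t 29.6
a -44.0 pos-ang -43.55 yaw -43.67 Ft 3.9 Fn 3.6 Fz -0.2 Tz 0.13 M 0.57 t 29.9
a -48.0 pos-ang -47.57 yaw -47.68 Ft 3.6 Fn 3.0 Fz -0.5 Tz 0.20 M 0.59 t 30.2
a -52.0 pos-ang -51.62 yaw -51.75 Ft 3.1 Fn 3.0 Fz -0.5 Tz 0.23 M 0.57 t 30.5
a -56.0 pos-ang -55.67 yaw -55.80 Ft 3.4 Fn 4.0 Fz -0.7 Tz 0.21 M 0.58 t 30.8
a -60.0 pos-ang -59.70 yaw -59.84 Ft 3.4 Fn 3.3 Fz -0.8 Tz 0.18 M 0.55 t 31.1
a -63.0 pos-ang -62.65 yaw -62.86 Ft 3.9 Fn 2.6 Fz -0.4 Tz 0.20 M 0.63 t 31.4
```

```bash
python3 - <<'E'
from station import env; from h import *
import cv2
for a in (-61,-59.5,-58): M,F=arc(env,a)
r=np.radians(-58); p=C-.11*np.array([np.cos(r),np.sin(r)])
for z in(.075,.09,.14):
    env.servo_line([*p,z],velocity=.08); s=st(env,z)
    if np.linalg.norm(s["contact_force"])>12: print("STOP"); break
f=env.grab_frame("scene"); P=cloud(f).reshape(-1,3)
q=P[(np.hypot(P[:,0]-.5607,P[:,1]-.062)<.04)&(P[:,2]>.08)&(P[:,2]<.092)]
print(len(q),cv2.minAreaRect((q[:,:2]*1000).astype(np.float32)))
u=proj(f,[.5607,.062,.09]).astype(int); cv2.imwrite("pics/c3.png",cv2.resize(f["image"][u[1]-50:u[1]+50,u[0]-50:u[0]+50],(600,600),interpolation=cv2.INTER_CUBIC)[:,:,::-1])
E
```

```text
a -61.0 pos-ang -61.15 yaw -61.01 Ft 1.7 Fn 2.8 Fz -1.1 Tz 0.06 M 0.24 t 31.7
a -59.5 pos-ang -59.85 yaw -59.51 Ft 0.5 Fn 0.2 Fz -1.2 Tz -0.04 M 0.01 t 32.0
a -58.0 pos-ang -58.32 yaw -58.00 Ft 0.2 Fn -1.5 Fz -0.7 Tz -0.01 M 0.01 t 32.3
0.075 t32.52 p [0.503  0.1554 0.0756] yaw 121.98 F [-0.1  0.5 -1.9] T [0.059 0.035 0.027] w 0.195 gf 88
0.09 t32.86 p [0.503  0.1554 0.0908] yaw 121.98 F [ 0.2  0.3 -3. ] T [ 0.09   0.045 -0.055] w 0.191 gf 88
0.14 t33.63 p [0.5021 0.1553 0.1398] yaw 122.01 F [-0.  -0.  -2.8] T [0.04  0.125 0.028] w 0.193 gf 88
99 ((562.4337768554688, 60.36353302001953), (33.37517166137695, 36.53244400024414), 31.974328994750977)
```

View pics/c3.png

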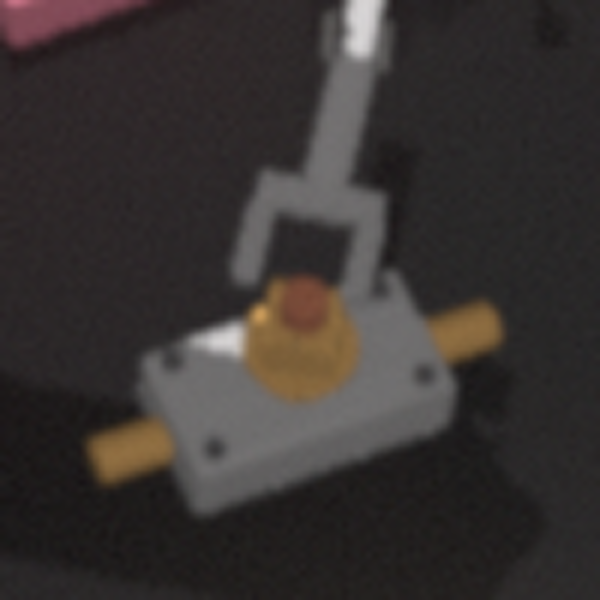

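The nut is at about −58° (32° mod 90), which is 60° from 3°, and the wrench is clear. Laying it back at its original spot.

```bash
python3 - <<'E'
from station import env; from h import *
import cv2
gx,gy=.4925,-.1498
env.servo_line([.50,.155,.16],velocity=.15)
env.servo_line([gx,gy,.14],D(-178.6),velocity=.15); st(env,"over")
env.servo_line([gx,gy,.02],velocity=.12)
for z in np.arange(.012,.0039,-.001):
    env.servo_line([gx,gy,z],velocity=.03); s=env.state()
    if s["contact_force"][2]>3: break
st(env,"down")
env.grip(.5); st(env,"rel")
env.servo_line([gx,gy,.15],velocity=.12)
env.move_pose([.35,-.1,.3],D(-178.6)); st(env,"clear")
for n in("top","scene"):
    f=env.grab_frame(n); cv2.imwrite(f"pics/{n}1.png",f["image"][:,:,::-1]); P=cloud(f)
    q=P.reshape(-1,3); q=q[(np.hypot(q[:,0]-.5607,q[:,1]-.062)<.04)&(q[:,2]>.08)&(q[:,2]<.092)]
    if len(q)>20: print(n,len(q),cv2.minAreaRect((q[:,:2]*1000).astype(np.float32)))
    w=P[(f["image"].min(-1)>60)&(P[...,2]>.005)&(P[...,2]<.06)&(P[...,0]>.37)&(P[...,0]<.64)&(P[...,1]>-.2)&(P[...,1]<-.1)]
    print(n,"wrench z",np.percentile(w[:,2],[5,50,95]).round(4), [np.median(w[(w[:,0]>a)&(w[:,0]<a+.06),2]).round(4) for a in(.39,.47,.56)])
    u=proj(f,[.5607,.062,.09]).astype(int); k=cv2.resize(f["image"][u[1]-25:u[1]+25,u[0]-25:u[0]+25],(400,400),interpolation=cv2.INTER_CUBIC)
    K=k if n=="top" else np.hstack([K,k])
cv2.imwrite("pics/c4.png",K[:,:,::-1])
E
```

```text
over t36.15 p [ 0.4925 -0.1492  0.1399] yaw -178.56 F [ 0.3 -0.6 -3.3] T [-0.029  0.159  0.041] w 0.190 gf 88
down t39.72 p [ 0.4927 -0.1498  0.0047] yaw -178.60 F [-1.2  1.2  6.3] T [0.149 0.449 0.004] w 0.192 gf 90
rel t40.09 p [ 0.4926 -0.1498  0.004 ] yaw -178.60 F [-0.5 -0.8  0.1] T [-0.027  0.014  0.041] w 0.500 gf 0
clear t42.32 p [ 0.3504 -0.1     0.2995] yaw -178.59 F [ 1.   0.4 -0.1] T [-0.002 -0.047 -0.027] w 0.497 gf 0
top 178 ((560.82666015625, 61.905311584472656), (35.22572708129883, 34.1199836730957), 32.65438461303711)
top wrench z [0.0062 0.0096 0.0137] [np.float64(nan), np.float64(0.0086), np.float64(0.0096)]
scene 95 ((561.9970703125, 60.51746368408203), (34.07805252075195, 38.01640319824219), 34.90216827392578)
scene wrench z [0.0059 0.0097 0.015 ] [np.float64(0.0094), np.float64(0.0103), np.float64(0.0096)]
  return _methods._mean(a, axis=axis, dtype=dtype,
  ret = ret.dtype.type(ret / rcount)
```

View pics/c4.png

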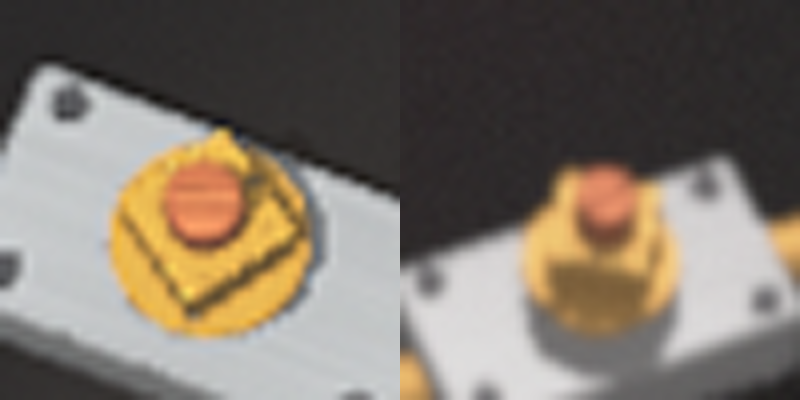

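View pics/scene1.png

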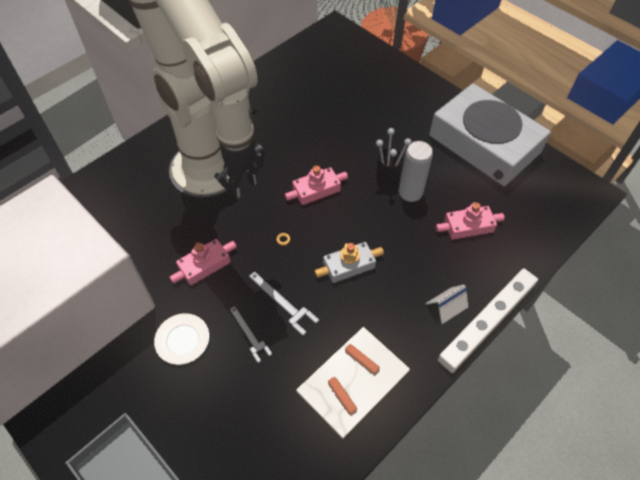

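The nut turned about 60° between the finger-tight and final views (top-camera fit 3.9° → −57.3°). The wrench lies flat at scene (285,300), and nothing else looks moved. Signing off.

```bash
python3 -c "
from station import env
print(env.sign_off())"
```

```text
the job is handed in; nothing more can be done
None
```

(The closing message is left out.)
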